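# Put the bench's blue tools back in their shadow trays

### The arm

A 6-joint arm with a two-finger parallel gripper is mounted at the origin on the work surface. World frame = base frame: x ahead of the robot, y to its left, z up, the work surface at z = 0. Lengths are in m, angles in rad, forces in N, time in s.
With the tool pointing down it reaches from about 0.3 to 0.875 m from the base axis. Payload 4.2 kg.
Tool frame: the origin (TCP) lies on the centre line of the jaws, within the pads' length; the fingertips stand 25 mm ahead of it and the grasp point (between the pads) lies 6 mm ahead of it; z points along the fingers, y is the line along which they close (so a half turn about z gives the same grasp; the last joint's range is limited). The gripper opens to 85 mm and grips with 20 to 120 N. Pads are 22 mm wide; open, the fingers measure 114 mm over their backs; the gripper's body (76 mm by 85 mm) begins 54 mm behind the grasp point. The pads swing forward as they close: fully open they stand 13 mm farther back than shut.
Start: joints at [-1.234, 0.32, 1.565, -0, 1.257, -0.02], TCP at [0.201, -0.539, 0.256] pointing down, gripper open.
Joint ranges: [-3.11, 3.11], [-0.84, 2.01], [0.21, 2.61], [-1.34, 4.49], [0.05, 2.63], [-2.56, 2.56]. Speed limits (rad/s): [2.57, 2.57, 3.14, 3.14, 3.14, 3.14].

### API

Orientations are given as a 3x3 rotation matrix whose columns are the frame's x, y, z axes.
In Python, from rig import bot, viewer, ticket gives the robot as it stands.
- The arm moves only by the tool play_rows, never from a script. Its argument "deltas" is a list that holds one entry, the list of rows, each a list of 6 numbers: the shift along the tool's x, y, z in m, then the turn, a rotation vector about the tool's x, y, z in degrees. A call has exactly 5 rows; each row is the pose to reach, as a shift and turn from the pose commanded when the call began, along the tool's axes at that moment; what a row does not reach only later rows make up. A row lasts 1/8 s, in which the tool goes at most 62.5 mm and 10.7 degrees, less where a joint would pass 70% of its speed; a pose out of reach is approached as far as the arm can. A call with a gripper value outside its range is refused whole. "gripper" is the gripper command: -1 is shut, 1 is fully open, values between are in proportion, set as the call begins (left out, the last holds). The fingers move at their own pace and stop on an object; "grip_force" is the grip in N (left out, the last holds). Time passes only in rows, so rows that repeat a pose let the fingers close, or fill a call up. It gives the time, the measured TCP pose, the force and the opening at its end, in the units of the state.
- bot.get_state(): the state, without advancing time (a new reading comes with each control period).
- viewer.get_image(name): name is "scene" or "top" or "wrist"; returns a dict with "frame" (480x640x3 uint8, red, green, blue), "fx", "fy", "cx", "cy" (pixels), "D" ([k1, k2, p1, p2, k3] as OpenCV has them; the pictures are not rectified), "R" (3x3) and "t" (3): a world point X has camera coordinates R X + t; the wrist camera has in their place "T_tool_cam" (4x4, takes a point from camera to tool coordinates, whose origin is the TCP and whose axes are the flange's). Camera axes: x right, y down, z forward; pixel columns grow to the right and rows downward; lengths in m; the calibration is good to about 2 mm. A picture is of the moment at which its call begins: read the wrist's pose just before it. There is no depth.
- ticket.close_job(): hands the job in, once; it reports no verdict.
The state is a dict: "time_s": time; "joints": joint angles; "joint_velocities": joint speeds; "effort": joint torques, N m; "position": TCP position; "tcp_rot": TCP orientation; "force": force on the tool from outside, world axes, zero at the start; "ft_torque": the same for the moment, N m; "finger_gap": opening from 0.0 (shut) to 1.0 (fully open).
Only numpy, scipy, OpenCV 4.12 (cv2) and the standard library are available. Lean on these libraries where they do the work, as an engineer would, in place of code of your own. Each camera call takes 0.05 s, during which the arm holds its last target. There are 200 camera calls.

### The job

Put away this bench's three blue tools: lay the blue spanner, the blue scraper and the blue caliper each in the shadow tray cut to its own outline, the right way round, lying flat and fully home on the yellow bottom, and let go of them. The red spanner and the red scraper belong to the next bench: leave them where they lie.

Things in the scene. Friction and masses are not known exactly. Their poses are not given: they have to be found in the camera images.
- blue_spanner: open-ended spanner, 130 mm long: blue sleeve 14 wide, 12 thick from x=-65 to 23, steel head 34 wide, 8 thick from x=28 to 65, mouth at +x. Origin: mid-length, on the centre line, underside; x to the working end, z up. Loose, 0.08 to 0.17 kg, lies flat on the bench; grip across y at the origin.
- blue_scraper: gasket scraper, 130 mm long: blue handle 22 wide, 16 thick from x=-65 to 17, dark ferrule 16 wide to x=29, steel blade 4 thick, 56 wide from x=39 to 65. Origin: mid-length, on the centre line, underside; x to the working end, z up. Loose, 0.08 to 0.17 kg, lies flat on the bench; grip across y at the origin.
- blue_caliper: caliper, 130 mm long: steel beam 14 wide, 6 thick; blue body with dark display 40 long, 26 wide, 14 thick centred on the origin; steel jaws 6 thick at x=34 to 64 reaching to y=+36 and y=-16. Origin: mid-length, on the centre line, underside; x to the working end, z up. Loose, 0.08 to 0.17 kg, lies flat on the bench; grip across y at the origin.
- red_spanner: open-ended spanner, 130 mm long: red sleeve 14 wide, 12 thick from x=-65 to 23, steel head 34 wide, 8 thick from x=28 to 65, mouth at +x. Origin: mid-length, on the centre line, underside; x to the working end, z up. Loose; the next bench's, leave alone.
- red_scraper: gasket scraper, 130 mm long: red handle 22 wide, 16 thick from x=-65 to 17, dark ferrule 16 wide to x=29, steel blade 4 thick, 56 wide from x=39 to 65. Origin: mid-length, on the centre line, underside; x to the working end, z up. Loose; the next bench's, leave alone.
- spanner_tray: spanner's tray, fixed: yellow plate 160x100, 5 mm thick; black foam on both ends, top at 15, cut through in the tool's outline (7 mm play; silhouette printed black): pocket y=-24 to 24 at +x, slot y=-14 to 14 at -x, both |x|=27 to 73. No foam at |x|<27: finger gap. Origin: centre of underside. Seated tool: origin at x=0, y=0, z=5 mm, axes (also x's sense) along the tray's.
- scraper_tray: scraper's tray, fixed: yellow plate 160x100, 5 mm thick; black foam on both ends, top at 15, cut through in the tool's outline (7 mm play; silhouette printed black): pocket y=-35 to 35 at +x, slot y=-18 to 18 at -x, both |x|=27 to 73. No foam at |x|<27: finger gap. Origin: centre of underside. Seated tool: origin at x=0, y=0, z=5 mm, axes (also x's sense) along the tray's.
- caliper_tray: caliper's tray, fixed: yellow plate 160x100, 5 mm thick; black foam on both ends, top at 15, cut through in the tool's outline (7 mm play; silhouette printed black): lopsided pocket y=-23 to 43 at +x, slot y=-14 to 14 at -x, both |x|=27 to 73. No foam at |x|<27: finger gap. Origin: centre of underside. Seated tool: origin at x=0, y=0, z=5 mm, axes (also x's sense) along the tray's.
There are look-alikes about, which are no part of the job. Leave any orange or purple look-alike of the blue_spanner alone.

How it is judged:
At the end, for the whole second after the job is handed in: Each blue tool rests, released, in its own tray: origin within 13 mm of the tray's centre in plan and 1 to 8 mm above the tray's underside, flat within 0.06 rad, along the tray within 0.25 rad; each red tool within 25 mm of where it began (horizontal distance between blue_spanner and spanner_tray below 0.013 m and z of blue_spanner in the frame of spanner_tray between 0.001 and 0.008 m and angle between the x axis of blue_spanner and the x axis of spanner_tray, either way round below 0.25 rad and angle between each of blue_spanner, blue_scraper, blue_caliper's own z axis and vertical below 0.06 rad and linear speed of each of blue_spanner, blue_scraper, blue_caliper below 0.02 m/s and angular speed of each of blue_spanner, blue_scraper, blue_caliper below 0.2 rad/s and horizontal distance between blue_scraper and scraper_tray below 0.013 m and z of blue_scraper in the frame of scraper_tray between 0.001 and 0.008 m and angle between the x axis of blue_scraper and the x axis of scraper_tray, either way round below 0.25 rad and horizontal distance between blue_caliper and caliper_tray below 0.013 m and z of blue_caliper in the frame of caliper_tray between 0.001 and 0.008 m and angle between the x axis of blue_caliper and the x axis of caliper_tray, either way round below 0.25 rad and distance of each of red_spanner, red_scraper from where it was at the start of the episode below 0.025 m); the robot touches nothing.
It fails at once if a red spanner is disturbed (moved 25 mm or more) (distance of red_spanner from where it was at the start of the episode above 0.025 m).
It fails at once if a red scraper is disturbed (moved 25 mm or more) (distance of red_scraper from where it was at the start of the episode above 0.025 m).
It also fails if it takes over 96 s, if anything falls off the work surface, if the arm or the gripper's body presses on something with over 40 N, if the wrist force passes 120 N, or if a joint passes its speed limit or range.

## Working session

There is one attempt and no reset: what is moved stays moved. The work goes in short steps, Python scripts to look and compute and a tool call to move; the robot and the scene stay as the last step left them, time stands still between calls to the robot, and variables do not carry over. Pictures are saved under pics/ and viewed, on a budget of 14 in all, crops included, one or two more only if the job needs it, and the job is handed in when it is done.

Besides the shell and the picture viewer there is one more tool, called after ">>>" by a JSON object that holds its "method" and its "body". play_rows: Moves the arm, as the interface text tells. Its arguments: {"type":"object","properties":{"deltas":{"type":"array"},"gripper":{"type":"number"},"grip_force":{"type":"number"}},"required":["deltas"]}

```bash
mkdir -p pics; ls; cat > snap.py <<'E'
import sys,cv2,json,numpy as np
from rig import bot,viewer
def snap(name,out):
    s=bot.get_state(); im=viewer.get_image(name)
    cv2.imwrite(f'pics/{out}.png',cv2.cvtColor(im['frame'],cv2.COLOR_RGB2BGR))
    d={k:np.asarray(v).tolist() for k,v in im.items() if k!='frame'}
    d['pos']=np.asarray(s['position']).tolist(); d['rot']=np.asarray(s['tcp_rot']).tolist()
    json.dump(d,open(f'pics/{out}.json','w')); return d
def ray(d,px,z):
    """world points for pixels px (N,2) on plane height z"""
    K=np.array([[d['fx'],0,d['cx']],[0,d['fy'],d['cy']],[0,0,1]])
    n=cv2.undistortPoints(np.array(px,float).reshape(-1,1,2),K,np.array(d['D'],float))[:,0]
    v=np.c_[n,np.ones(len(n))]
    if 'R' in d:
        R=np.array(d['R']);t=np.array(d['t']); c=-R.T@t; w=v@R
    else:
        T=np.array(d['T_tool_cam']);Rt=np.array(d['rot']); c=Rt@T[:3,3]+np.array(d['pos']); w=v@(Rt@T[:3,:3]).T
    return c+w*((z-c[2])/w[:,2])[:,None]
E
python3 -c "
from snap import *
for n in ('top','scene'): print(snap(n,n+'0'))
print(bot.get_state())"
```

```text
pics
{'fx': 476.1600020269768, 'fy': 476.1600020269768, 'cx': 311.56960020850636, 'cy': 240.60783092586718, 'D': [-0.002695074296601949, 0.0, 0.0, 0.0, 0.0], 'R': [[-0.012427582390410662, -0.999922769471349, -0.00010143311776049281], [-0.9966151614834976, 0.012394717612387661, -0.08126863402648847], [0.08126361484177103, -0.0009088828620836551, -0.9966922287420481]], 't': [0.0811902519488096, 0.4892083037318404, 1.0454357913112142], 'pos': [0.20068367271506934, -0.5383714957902058, 0.25545580275558244], 'rot': [[0.937040887141926, 0.34921917246676626, -0.0005877124292781897], [0.34921966186311076, -0.9370392575249352, 0.0017486066832556964], [5.9937360527390255e-05, -0.0018437566935654603, -0.9999982984829362]]}
{'fx': 540.1450970199907, 'fy': 540.1450970199907, 'cx': 314.27310950767287, 'cy': 249.00928805759503, 'D': [0.031488354946598886, 0.0, 0.0, 0.0, 0.0], 'R': [[-0.7415648248213471, 0.6707313953558106, 0.014177653957272822], [0.3562679799849035, 0.4116230105276058, -0.8388322976862937], [-0.5684670061007597, -0.616997481751942, -0.5442052650302097]], 't': [0.3295068153131405, -
[... 436 characters left out ...]
740513e+00, -2.00303392e-02]), 'joint_velocities': array([ 5.27286306e-05,  6.22726622e-05, -2.04677665e-03, -2.13626595e-04,
        1.07684613e-03,  1.70681500e-03]), 'effort': array([ 6.17589812e-04, -4.16409516e+01, -2.34704536e+01,  9.50830531e-05,
        4.94595020e-03, -2.82531460e-05]), 'position': array([ 0.20070357, -0.53841932,  0.25556426]), 'tcp_rot': array([[ 9.37007904e-01,  3.49307742e-01, -5.38337338e-04],
       [ 3.49308156e-01, -9.37006689e-01,  1.50874056e-03],
       [ 2.25890724e-05, -1.60174746e-03, -9.99998717e-01]]), 'force': array([ 0.30377612,  0.28755668, -0.97620515]), 'ft_torque': array([-0.03685926, -0.00649075, -0.05225505]), 'finger_gap': 1.002185802893307}
```

View pics/top0.png

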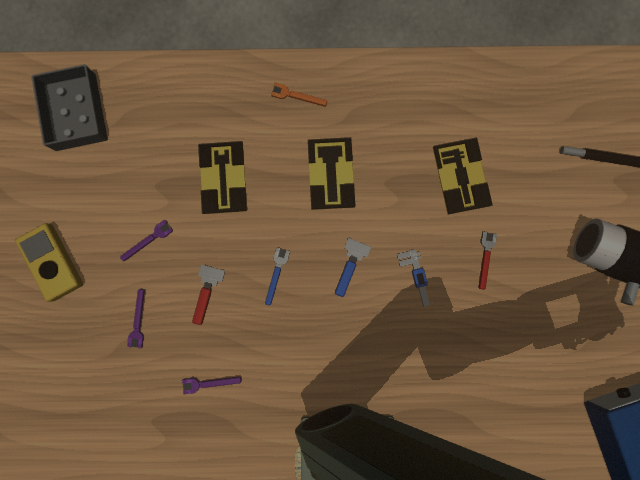

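View pics/scene0.png

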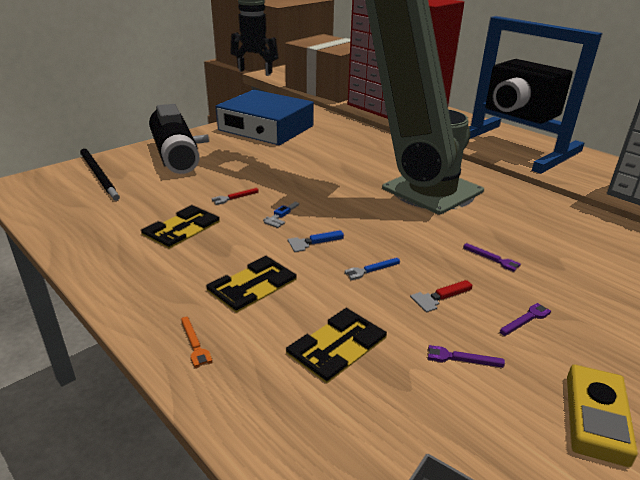

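The top view shows the candidates: blue spanner (277,276), blue scraper (352,267), blue caliper (415,277), and trays at (222,177), (331,173) and (462,176). The purple spanners (147,240), (137,318) and (212,384), the orange one (300,95), the red scraper (208,293) and the red spanner (487,260) are not part of the job. I'll confirm this with one enlarged crop.

```bash
python3 -c "
import cv2
a=cv2.imread('pics/top0.png')[130:320,190:500]
cv2.imwrite('pics/crop0.png',cv2.convertScaleAbs(cv2.resize(a,None,fx=2.58,fy=2.58,interpolation=cv2.INTER_CUBIC),alpha=1.5))
from snap import *
d=json.load(open('pics/top0.json'))
im=cv2.imread('pics/top0.png');hsv=cv2.cvtColor(im,cv2.COLOR_BGR2HSV)
b=cv2.inRange(hsv,(105,120,40),(125,255,255))
for n,(x0,x1,z) in dict(spanner=(260,300,.010),scraper=(330,375,.015),caliper=(395,435,.013)).items():
    m=np.zeros_like(b);m[230:320,x0:x1]=b[230:320,x0:x1]
    ys,xs=np.nonzero(m); p=ray(d,np.c_[xs,ys],z)[:,:2]
    r=cv2.minAreaRect((p*1000).astype(np.float32)); print(n,len(xs),r, np.cov((p*1000).T).round(1).tolist())
v=hsv[...,2]
for n,(x0,x1,y0,y1) in dict(spanner=(190,255,130,225),scraper=(298,365,130,218),caliper=(425,500,130,222)).items():
    sub=hsv[y0:y1,x0:x1]; m=((sub[...,2]<50)|((sub[...,0]>20)&(sub[...,0]<35)&(sub[...,1]>150))).astype(np.uint8)
    m=cv2.morphologyEx(m,cv2.MORPH_OPEN,np.ones((5,5)))
    ys,xs=np.nonzero(m); p=ray(d,np.c_[xs+x0,ys+y0],.015)[:,:2]
    print(n,cv2.minAreaRect((p*1000).astype(np.float32)),p.mean(0))
"
```

```text
spanner 198 ((390.9210205078125, 163.74118041992188), (11.843008041381836, 84.2208480834961), 73.90792846679688) [[550.9, -153.4], [-153.4, 55.1]]
scraper 311 ((405.15557861328125, 1.0862464904785156), (19.485294342041016, 79.15376281738281), 67.18233489990234) [[448.2, -173.3], [-173.3, 103.8]]
caliper 93 ((405.31005859375, -165.84825134277344), (37.73000717163086, 24.610353469848633), 13.235806465148926) [[117.5, 5.7], [5.7, 76.4]]
spanner ((638.0222778320312, 276.437255859375), (160.0666961669922, 100.27216339111328), 3.278980255126953) [0.6402765  0.27964126]
scraper ((644.1841430664062, 29.07267189025879), (159.77781677246094, 98.4973373413086), 2.1998705863952637) [0.64035856 0.02863851]
caliper ((635.2133178710938, -268.8293762207031), (158.78578186035156, 102.92919921875), 10.468680381774902) [ 0.63135243 -0.272873  ]
```

View pics/crop0.png

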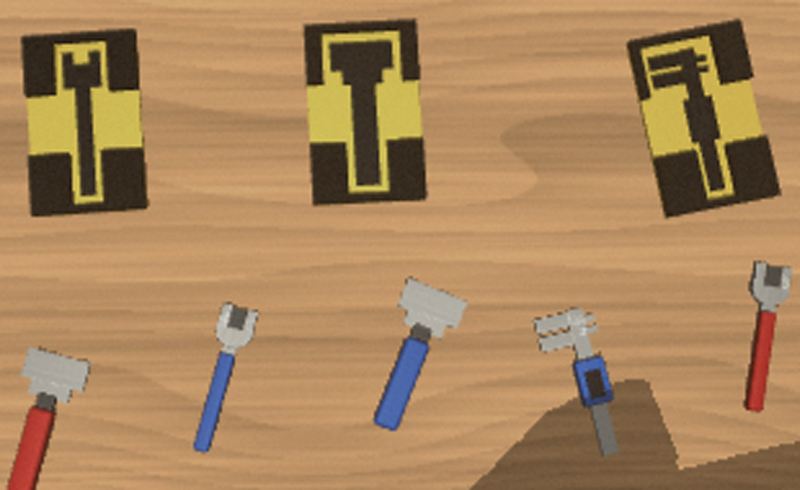

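The crop confirms it. The three blue tools and the trays all point working end up in the image (+x), and the caliper's long jaw is on the left (+y) in both its tray and the tool. Next is a small planner, then hovering over the caliper.

```bash
cat > go.py <<'E'
import sys,numpy as np
from rig import bot
from scipy.spatial.transform import Rotation as Ro
def plan(x,y,z,yaw):
    s=bot.get_state(); R=np.array(s['tcp_rot']); p=np.array(s['position'])
    a=np.radians(yaw); G=np.array([[np.cos(a),np.sin(a),0],[np.sin(a),-np.cos(a),0],[0,0,-1]])
    d=R.T@(np.array([x,y,z])-p); r=Ro.from_matrix(R.T@G).as_rotvec(degrees=True)
    print('t',round(s['time_s'],2),'pos',p.round(4),'shift',d.round(4),'turn',r.round(2),'rows>=',round(max(np.linalg.norm(d)/.0625,np.linalg.norm(r)/10.7),1),'gap',round(s['finger_gap'],3))
if __name__=='__main__': plan(*map(float,sys.argv[1:5]))
E
python3 go.py .405 -.166 .18 13.2
```

```text
t 0.1 pos [ 0.2007 -0.5384  0.2556] shift [ 0.3215 -0.2775  0.076 ] turn [-0.09  0.    7.25] rows>= 6.9 gap 1.002
```

>>> {"method": "play_rows", "body": {"deltas": [[[0.045,-0.039,0.011,0,0,1],[0.09,-0.078,0.021,0,0,2],[0.136,-0.117,0.032,0,0,3],[0.18,-0.155,0.042,0,0,4],[0.22,-0.19,0.052,0,0,5]]], "gripper": 1, "grip_force": 50}}

```text
time_s: 0.72
position: [0.3411, -0.282, 0.2038]
tcp_rot: [[0.964, 0.266, 0.0], [0.266, -0.964, 0.0], [0.0, -0.0, -1.0]]
force: [0.5, -0.1, 0.1]
finger_gap: 1.002
```

```bash
python3 go.py .405 -.166 .18 13.2
```

```text
t 0.72 pos [ 0.3411 -0.282   0.2038] shift [ 0.0924 -0.0948  0.0239] turn [-0.01 -0.    2.21] rows>= 2.2 gap 1.002
```

>>> {"method": "play_rows", "body": {"deltas": [[[0.032,-0.033,0.008,0,0,0.7],[0.065,-0.066,0.016,0,0,1.5],[0.092,-0.095,0.024,0,0,2.2],[0.092,-0.095,0.024,0,0,2.2],[0.092,-0.095,0.024,0,0,2.2]]]}}

```text
time_s: 1.35
position: [0.4038, -0.1681, 0.1803]
tcp_rot: [[0.973, 0.23, -0.0], [0.23, -0.973, -0.0], [-0.0, 0.0, -1.0]]
force: [0.1, 0.4, -0.5]
finger_gap: 1.005
```

```bash
python3 -c "
from snap import *
print(snap('wrist','w1'))"; python3 go.py .405 -.166 .03 13.2
```

```text
{'fx': 346.8042103787108, 'fy': 346.8042103787108, 'cx': 316.48799512581513, 'cy': 240.18555672300812, 'D': [-0.029646042231365806, 0.0, 0.0, 0.0, 0.0], 'T_tool_cam': [[-0.0004776193589918808, -0.9517158127160045, -0.3069801031110342, 0.07957679414890523], [0.9999994789650768, -0.0007315126352017183, 0.0007120104194781466, -0.001161052279472552], [-0.0009021913992171318, -0.3069796030937199, 0.951715666223426, -0.11676852297372176], [0.0, 0.0, 0.0, 1.0]], 'pos': [0.40381160725990034, -0.16809836531587116, 0.18025828498999158], 'rot': [[0.9732690963039573, 0.22966732686032973, -0.0004302935148308274], [0.2296671871200118, -0.973269161207746, -0.00035071691166491787], [-0.0004993396238392819, 0.000242517630487492, -0.9999998459225575]]}
t 1.4 pos [ 0.4038 -0.1685  0.1804] shift [ 0.0018 -0.0022  0.1504] turn [0.02 0.01 0.01] rows>= 2.4 gap 0.997
```

View pics/w1.png

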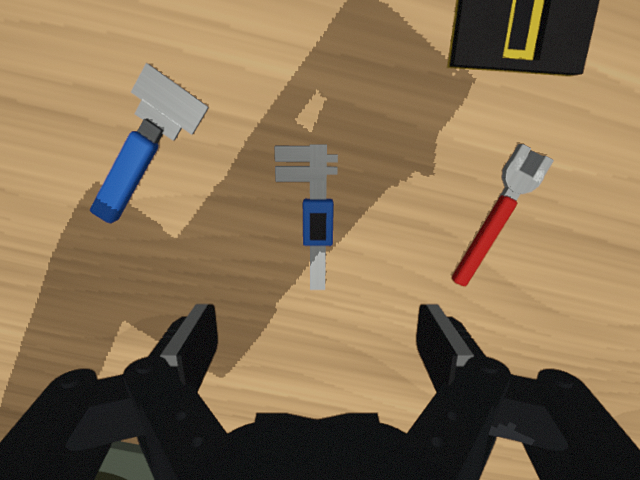

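The wrist view shows the caliper body at (318,222), aligned with the tool axis. I'll measure it, and the scraper handle too.

```bash
cat > blue.py <<'E'
from snap import *
def blue(out,box,z):
    d=json.load(open(f'pics/{out}.json')); im=cv2.imread(f'pics/{out}.png')
    h=cv2.cvtColor(im,cv2.COLOR_BGR2HSV); b=cv2.inRange(h,(100,110,30),(128,255,255))
    x0,x1,y0,y1=box; ys,xs=np.nonzero(b[y0:y1,x0:x1]); p=ray(d,np.c_[xs+x0,ys+y0],z)[:,:2]*1000
    r=cv2.minAreaRect(p.astype(np.float32)); print(out,r)
if __name__=='__main__':
    blue(sys.argv[1],eval(sys.argv[2]),float(sys.argv[3]))
E
python3 blue.py w1 '(290,350,180,260)' .014; python3 blue.py w1 '(80,170,120,235)' .014
```

```text
w1 ((407.6019287109375, -167.17330932617188), (40.12024688720703, 24.922218322753906), 13.227490425109863)
w1 ((407.2970886230469, -3.1389808654785156), (23.859142303466797, 82.41909790039062), 67.57772827148438)
```

```bash
python3 go.py .4065 -.167 .03 13.2
```

```text
t 1.4 pos [ 0.4038 -0.1685  0.1804] shift [ 0.003  -0.0009  0.1504] turn [0.02 0.01 0.01] rows>= 2.4 gap 0.997
```

>>> {"method": "play_rows", "body": {"deltas": [[[0.002,-0.001,0.04,0,0,0],[0.003,-0.001,0.09,0,0,0],[0.003,-0.001,0.125,0,0,0],[0.003,-0.001,0.145,0,0,0],[0.003,-0.001,0.15,0,0,0]]]}}

```text
time_s: 2.02
position: [0.4058, -0.167, 0.0294]
tcp_rot: [[0.974, 0.227, -0.002], [0.227, -0.974, 0.001], [-0.002, -0.001, -1.0]]
force: [-0.0, 0.1, -0.1]
finger_gap: 1.004
```

>>> {"method": "play_rows", "body": {"deltas": [[[0,0,0,0,0,0],[0,0,0,0,0,0],[0,0,0,0,0,0],[0,0,0,0,0,0],[0,0,0,0,0,0]]], "gripper": -1}}

```text
time_s: 2.65
position: [0.4073, -0.1665, 0.0313]
tcp_rot: [[0.973, 0.229, 0.002], [0.229, -0.973, -0.001], [0.002, 0.001, -1.0]]
force: [-0.3, -0.3, 6.0]
finger_gap: 0.288
```

```bash
python3 go.py .4065 -.167 .1 13.2;python3 -c "
from rig import bot; print(bot.get_state()['force'])"
```

```text
t 2.65 pos [ 0.4073 -0.1665  0.0313] shift [-0.0008  0.0004 -0.0687] turn [ 0.08 -0.09  0.05] rows>= 1.1 gap 0.288
[-0.30430854 -0.26034036  6.03734292]
```

>>> {"method": "play_rows", "body": {"deltas": [[[0,0,-0.015,0,0,0],[0,0,-0.04,0,0,0],[0,0,-0.07,0,0,0],[0.005,0.005,-0.09,0,0,0],[0.02,0.015,-0.1,0,0,0]]]}}

```text
time_s: 3.28
position: [0.4295, -0.1761, 0.1318]
tcp_rot: [[0.973, 0.229, 0.001], [0.229, -0.973, -0.001], [0.001, 0.001, -1.0]]
force: [-0.2, 0.4, -1.0]
finger_gap: 0.28
```

```bash
python3 go.py .56 -.26 .14 10.5;python3 -c "
from rig import bot; print(bot.get_state()['force'])"
```

```text
t 3.27 pos [ 0.4295 -0.1761  0.1318] shift [ 0.1078  0.1116 -0.008 ] turn [ 0.06 -0.07  2.75] rows>= 2.5 gap 0.28
[-0.18815079  0.44381711 -0.98673962]
```

>>> {"method": "play_rows", "body": {"deltas": [[[0.02,0.02,-0.002,0,0,0.5],[0.055,0.056,-0.004,0,0,1.4],[0.085,0.09,-0.006,0,0,2.2],[0.103,0.107,-0.008,0,0,2.7],[0.108,0.112,-0.008,0,0,2.7]]]}}

```text
time_s: 3.9
position: [0.5612, -0.261, 0.1381]
tcp_rot: [[0.983, 0.183, 0.0], [0.183, -0.983, -0.0], [0.0, 0.0, -1.0]]
force: [0.3, -0.1, -1.5]
finger_gap: 0.282
```

```bash
python3 -c "
from snap import *
snap('wrist','w2')"; python3 go.py .635 -.269 .14 10.5
```

```text
t 3.95 pos [ 0.561  -0.2609  0.1379] shift [ 0.0712  0.0216 -0.0021] turn [0.01 0.   0.05] rows>= 1.2 gap 0.279
```

View pics/w2.png

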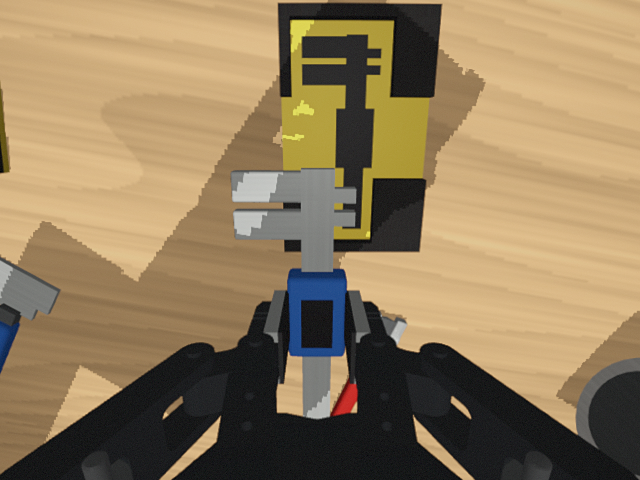

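The view shows the caliper held squarely, body at (316,312). The tray corners are at (278,3), (441,5) and (420,251). I'll locate both from these.

```bash
cat > tray.py <<'E'
from snap import *
def tray(out,tl,tr,br,z=.015):
    d=json.load(open(f'pics/{out}.json')); p=ray(d,[tl,tr,br],z)[:,:2]*1000
    a=p[1]-p[2]; print('tray centre',((p[0]+p[2])/2).round(1),'yaw',np.degrees(np.arctan2(a[1],a[0])).round(2),'len',np.linalg.norm(a).round(1),'wid',np.linalg.norm(p[0]-p[1]).round(1))
if __name__=='__main__': tray(sys.argv[1],*eval(sys.argv[2]))
E
python3 tray.py w2 '(278,3),(441,5),(420,251)'
python3 -c "
from snap import *
d=json.load(open('pics/w2.json'))
p=ray(d,[(289,271),(344,271),(301,168),(332,168)],d['pos'][2]-.018)
print(((p-d['pos'])@np.array(d['rot'])).round(4))"
```

```text
tray centre [ 637.7 -272.7] yaw 10.81 len 158.0 wid 98.6
[[ 0.0225 -0.0127  0.018 ]
 [ 0.0224  0.0105  0.018 ]
 [ 0.0651 -0.007   0.018 ]
 [ 0.0651  0.0049  0.018 ]]
```

```bash
python3 go.py .635 -.2715 .065 10.7
```

```text
t 3.95 pos [ 0.561  -0.2609  0.1379] shift [0.0708 0.024  0.0729] turn [ 0.01  0.   -0.15] rows>= 1.7 gap 0.279
```

>>> {"method": "play_rows", "body": {"deltas": [[[0.02,0.007,0.0,0,0,0],[0.05,0.017,0.01,0,0,0],[0.068,0.023,0.03,0,0,-0.2],[0.071,0.024,0.06,0,0,-0.2],[0.071,0.024,0.073,0,0,-0.2]]]}}

```text
time_s: 4.58
position: [0.6326, -0.2698, 0.0633]
tcp_rot: [[0.982, 0.187, -0.004], [0.187, -0.982, 0.002], [-0.004, -0.003, -1.0]]
force: [-0.2, 0.5, -0.9]
finger_gap: 0.285
```

```bash
python3 go.py .635 -.2715 .0365 10.7
```

```text
t 4.58 pos [ 0.6326 -0.2698  0.0633] shift [0.0021 0.0021 0.0268] turn [-0.16  0.23  0.08] rows>= 0.4 gap 0.285
```

>>> {"method": "play_rows", "body": {"deltas": [[[0.001,0,0.008,0,0,0],[0.001,0,0.016,0,0,0],[0.001,0,0.024,0,0,0],[0.001,0,0.028,0,0,0],[0.001,0,0.028,0,0,0]]]}}

```text
time_s: 5.2
position: [0.6355, -0.2709, 0.0372]
tcp_rot: [[0.982, 0.186, -0.0], [0.186, -0.982, 0.0], [-0.0, -0.0, -1.0]]
force: [-0.5, 0.4, -1.1]
finger_gap: 0.283
```

```bash
python3 -c "
from snap import *
snap('wrist','w3');print(bot.get_state()['force'])"; python3 go.py .635 -.2715 .0365 10.7
```

```text
[-0.12613     0.08913181 -0.99873627]
t 5.25 pos [ 0.6356 -0.271   0.0374] shift [-0.0007  0.0004  0.0009] turn [ 0.01 -0.01  0.04] rows>= 0.0 gap 0.282
```

View pics/w3.png

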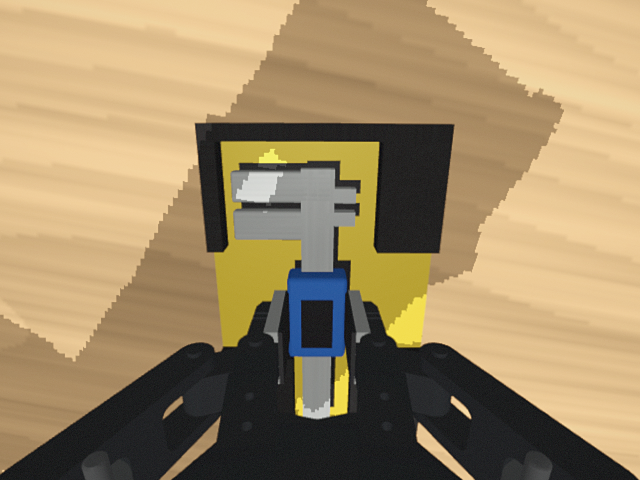

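The caliper sits inside the cutout. The jaws span 232–358 within a pocket of 222–378, about 2 mm off centre. I'll lower 1 mm, release and retreat.

>>> {"method": "play_rows", "body": {"deltas": [[[0,0.001,0.001,0,0,0],[0,0.001,0.001,0,0,0],[0,0.001,0.001,0,0,0],[0,0.001,0.001,0,0,0],[0,0.001,0.001,0,0,0]]]}}

```text
time_s: 5.88
position: [0.6358, -0.272, 0.0364]
tcp_rot: [[0.982, 0.186, 0.0], [0.186, -0.982, -0.0], [0.0, 0.0, -1.0]]
force: [-0.6, -0.5, -1.3]
finger_gap: 0.284
```

>>> {"method": "play_rows", "body": {"deltas": [[[0,0,0,0,0,0],[0,0,0,0,0,0],[0,0,0,0,0,0],[0,0,0,0,0,0],[0,0,0,0,0,0]]], "gripper": 1}}

```text
time_s: 6.5
position: [0.6358, -0.2719, 0.0364]
tcp_rot: [[0.982, 0.186, 0.0], [0.186, -0.982, -0.0], [0.0, 0.0, -1.0]]
force: [-0.9, 0.9, -0.2]
finger_gap: 1.001
```

>>> {"method": "play_rows", "body": {"deltas": [[[0,0,-0.01,0,0,0],[0,0,-0.03,0,0,0],[0,0,-0.06,0,0,0],[0,0,-0.09,0,0,0],[0,0,-0.12,0,0,0]]]}}

```text
time_s: 7.12
position: [0.6358, -0.2719, 0.1582]
tcp_rot: [[0.982, 0.186, 0.001], [0.186, -0.982, -0.0], [0.001, 0.001, -1.0]]
force: [0.8, 0.9, -0.0]
finger_gap: 0.996
```

```bash
python3 -c "
from snap import *
snap('wrist','w4')"; python3 go.py .3 -.05 .18 -22.6
```

```text
t 7.17 pos [ 0.6378 -0.2728  0.1631] shift [-0.2902 -0.2818 -0.0206] turn [ 0.17 -0.51 33.34] rows>= 6.5 gap 0.999
```

View pics/w4.png

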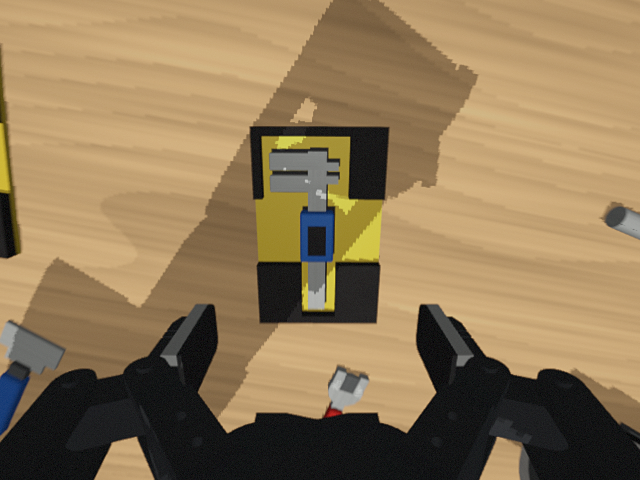

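The caliper is fully home: jaws in the pocket, beam in the slot. Next is the scraper.

```bash
python3 go.py .428 -.009 .18 -22.6
```

```text
t 7.17 pos [ 0.6378 -0.2728  0.1631] shift [-0.1568 -0.2982 -0.0197] turn [ 0.17 -0.51 33.34] rows>= 5.4 gap 0.999
```

>>> {"method": "play_rows", "body": {"deltas": [[[-0.02,-0.04,-0.01,0,0,5],[-0.05,-0.095,-0.02,0,0,11],[-0.08,-0.15,-0.02,0,0,17],[-0.11,-0.205,-0.02,0,0,23],[-0.135,-0.255,-0.02,0,0,29]]]}}

```text
time_s: 7.8
position: [0.4541, -0.0452, 0.1769]
tcp_rot: [[0.948, -0.317, 0.001], [-0.317, -0.948, 0.0], [0.001, -0.0, -1.0]]
force: [0.9, -0.3, 0.6]
finger_gap: 1.002
```

```bash
python3 go.py .428 -.009 .18 -22.6
```

```text
t 7.8 pos [ 0.4541 -0.0452  0.1769] shift [-0.0362 -0.026  -0.0031] turn [-0.03 -0.07  4.12] rows>= 0.7 gap 1.002
```

>>> {"method": "play_rows", "body": {"deltas": [[[-0.018,-0.013,-0.003,0,0,2],[-0.034,-0.025,-0.003,0,0,4],[-0.036,-0.026,-0.003,0,0,4.1],[-0.036,-0.026,-0.003,0,0,4.1],[-0.036,-0.026,-0.003,0,0,4.1]]]}}

```text
time_s: 8.43
position: [0.4301, -0.0111, 0.1794]
tcp_rot: [[0.925, -0.381, 0.001], [-0.381, -0.925, -0.0], [0.001, 0.0, -1.0]]
force: [-0.1, -0.4, 0.1]
finger_gap: 1.001
```

```bash
python3 -c "
from snap import *
snap('wrist','w5')"; python3 blue.py w5 '(250,390,120,330)' .015; python3 go.py .428 -.009 .032 -22.6
```

```text
w5 ((407.81005859375, -1.1411666870117188), (20.92247772216797, 79.96138763427734), 67.00487518310547)
t 8.47 pos [ 0.4301 -0.0111  0.1793] shift [-0.0028 -0.0012  0.1473] turn [ 0.01 -0.02  0.21] rows>= 2.4 gap 1.0
```

View pics/w5.png

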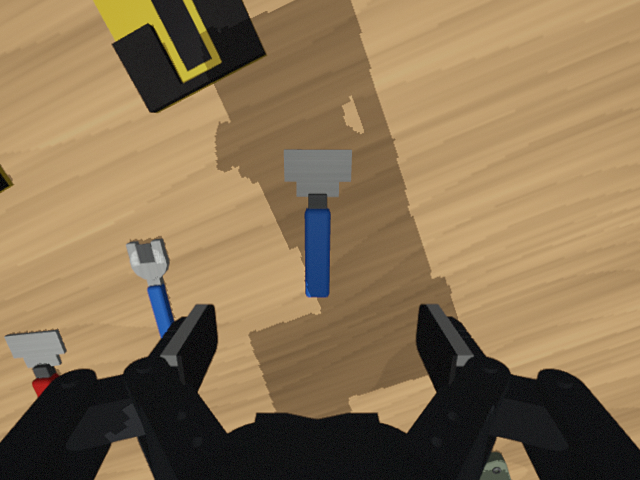

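The scraper handle is at (317,252) and aligned, so I'll grasp it.

>>> {"method": "play_rows", "body": {"deltas": [[[-0.001,0,0.04,0,0,0.3],[-0.001,0,0.09,0,0,0.3],[-0.001,0,0.125,0,0,0.3],[-0.001,0,0.14,0,0,0.3],[-0.001,0,0.145,0,0,0.3]]]}}

```text
time_s: 9.1
position: [0.4284, -0.0106, 0.0333]
tcp_rot: [[0.923, -0.386, -0.002], [-0.386, -0.923, -0.0], [-0.002, 0.001, -1.0]]
force: [-0.6, 0.0, 0.1]
finger_gap: 0.999
```

>>> {"method": "play_rows", "body": {"deltas": [[[0,0,0,0,0,0],[0,0,0,0,0,0],[0,0,0,0,0,0],[0,0,0,0,0,0],[0,0,0,0,0,0]]], "gripper": -1}}

```text
time_s: 9.72
position: [0.429, -0.0102, 0.0351]
tcp_rot: [[0.923, -0.385, 0.001], [-0.385, -0.923, -0.0], [0.001, -0.0, -1.0]]
force: [-0.8, -1.0, 4.2]
finger_gap: 0.235
```

>>> {"method": "play_rows", "body": {"deltas": [[[0,0,-0.015,0,0,0],[0,0,-0.04,0,0,0],[0,0,-0.07,0,0,0],[0,0,-0.095,0,0,0],[0,0,-0.11,0,0,0]]]}}

```text
time_s: 10.35
position: [0.4289, -0.0102, 0.1457]
tcp_rot: [[0.923, -0.385, 0.002], [-0.385, -0.923, -0.0], [0.002, -0.001, -1.0]]
force: [0.8, -0.4, -1.4]
finger_gap: 0.234
```

```bash
python3 go.py .565 .022 .14 2.2
```

```text
t 10.35 pos [ 0.4289 -0.0102  0.1457] shift [ 0.1132 -0.0821  0.006 ] turn [-1.000e-02 -1.200e-01 -2.485e+01] rows>= 2.3 gap 0.234
```

>>> {"method": "play_rows", "body": {"deltas": [[[0.02,-0.014,0,0,0,-4],[0.05,-0.036,0,0,0,-11],[0.08,-0.058,0.003,0,0,-18],[0.105,-0.077,0.006,0,0,-23],[0.113,-0.082,0.006,0,0,-24.9]]]}}

```text
time_s: 10.98
position: [0.5656, 0.0224, 0.1379]
tcp_rot: [[0.999, 0.041, -0.0], [0.041, -0.999, -0.0], [-0.0, 0.0, -1.0]]
force: [-0.5, 0.1, -0.9]
finger_gap: 0.233
```

```bash
python3 -c "
from snap import *
snap('wrist','w6')"; python3 go.py .644 .029 .065 2.2
```

```text
t 11.03 pos [0.5658 0.0223 0.138 ] shift [ 0.0783 -0.0035  0.073 ] turn [ 0.01 -0.03  0.16] rows>= 1.7 gap 0.237
```

View pics/w6.png

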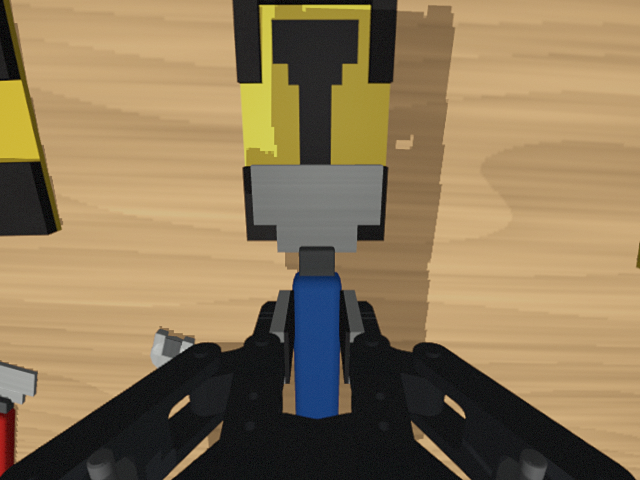

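The scraper is held straight, handle front at (317,273). The tray's near corners are at (247,240) and (384,240), and the foam inner edges at (236,83) and (396,83).

```bash
python3 -c "
from snap import *
d=json.load(open('pics/w6.json'))
p=ray(d,[(247,240),(384,240),(236,83),(396,83)],.015)[:,:2]*1000
print(p.round(1)); a=p[2]+p[3]-p[0]-p[1]; a/=np.linalg.norm(a); print('yaw',np.degrees(np.arctan2(a[1],a[0])),'c',(p[0]+p[1])/2+80*a,(p[2]+p[3])/2-27*a)
R=np.array(d['rot'])
print(((ray(d,[(296,276),(340,276)],d['pos'][2]-.019)-d['pos'])@R).round(4), ((ray(d,[(250,165),(384,165)],d['pos'][2]-.031)-d['pos'])@R).round(4))"
```

```text
[[565.7  74.1]
 [569.7 -25.4]
 [670.8  79.1]
 [674.9 -22.8]]
yaw 2.089445141663205 c [647.66410293  27.23139156] [645.87244571  27.16602497]
[[ 0.0196 -0.01    0.019 ]
 [ 0.0195  0.0088  0.019 ]] [[ 0.0649 -0.0291  0.031 ]
 [ 0.0648  0.0271  0.031 ]]
```

>>> {"method": "play_rows", "body": {"deltas": [[[0.02,0,0.0,0,0,0],[0.055,-0.001,0.005,0,0,0.2],[0.076,-0.002,0.025,0,0,0.2],[0.079,-0.002,0.055,0,0,0.2],[0.079,-0.002,0.072,0,0,0.2]]]}}

```text
time_s: 11.65
position: [0.6416, 0.0267, 0.0648]
tcp_rot: [[0.999, 0.035, -0.003], [0.035, -0.999, -0.0], [-0.003, 0.0, -1.0]]
force: [-0.1, 1.6, -0.7]
finger_gap: 0.236
```

>>> {"method": "play_rows", "body": {"deltas": [[[0,0,0.007,0,0,0],[0,0,0.014,0,0,0],[0,0,0.021,0,0,0],[0,0,0.025,0,0,0],[0,0,0.025,0,0,0]]]}}

```text
time_s: 12.28
position: [0.6433, 0.027, 0.0412]
tcp_rot: [[0.999, 0.036, -0.0], [0.036, -0.999, -0.0], [-0.0, 0.0, -1.0]]
force: [0.6, -0.5, -2.1]
finger_gap: 0.237
```

```bash
python3 -c "
from snap import *
snap('wrist','w7')"; python3 go.py .6445 .0272 .0395 2.2
```

```text
t 12.32 pos [0.6434 0.027  0.0414] shift [ 0.0011 -0.0001  0.0019] turn [ 0.01 -0.01 -0.15] rows>= 0.0 gap 0.237
```

View pics/w7.png

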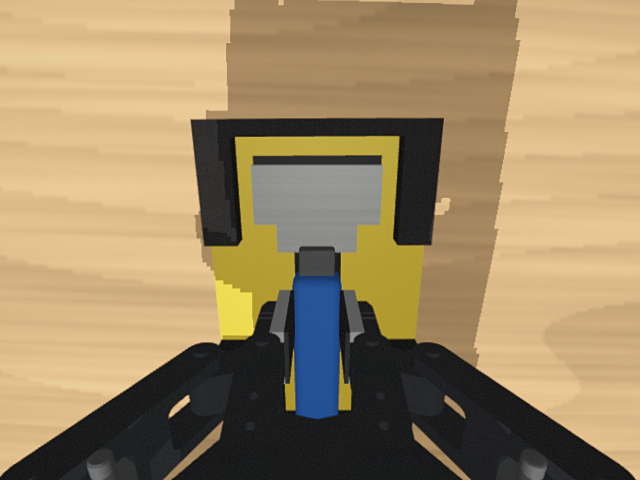

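The scraper's blade (252–381) is inside the pocket (237–398), a little short along x. I'll nudge it 2 mm, lower and release.

>>> {"method": "play_rows", "body": {"deltas": [[[0.001,0,0,0,0,0],[0.002,0,0,0,0,0],[0.002,0,0.001,0,0,0],[0.002,0,0.002,0,0,0],[0.002,0,0.002,0,0,0]]]}}

```text
time_s: 12.95
position: [0.6455, 0.0271, 0.0402]
tcp_rot: [[0.999, 0.036, 0.001], [0.036, -0.999, -0.0], [0.001, 0.0, -1.0]]
force: [-1.5, 0.0, 3.3]
finger_gap: 0.235
```

>>> {"method": "play_rows", "body": {"deltas": [[[0,0,0,0,0,0],[0,0,0,0,0,0],[0,0,0,0,0,0],[0,0,0,0,0,0],[0,0,0,0,0,0]]], "gripper": 1}}

```text
time_s: 13.58
position: [0.6453, 0.0271, 0.0392]
tcp_rot: [[0.999, 0.036, -0.0], [0.036, -0.999, -0.0], [-0.0, 0.0, -1.0]]
force: [0.2, 0.1, -0.1]
finger_gap: 0.999
```

>>> {"method": "play_rows", "body": {"deltas": [[[0,0,-0.01,0,0,0],[0,0,-0.03,0,0,0],[0,0,-0.06,0,0,0],[0,0,-0.09,0,0,0],[0,0,-0.12,0,0,0]]]}}

```text
time_s: 14.2
position: [0.6454, 0.0271, 0.1611]
tcp_rot: [[0.999, 0.036, 0.001], [0.036, -0.999, -0.0], [0.001, 0.0, -1.0]]
force: [0.5, 0.2, -0.3]
finger_gap: 1.003
```

```bash
python3 -c "
from snap import *
snap('wrist','w8')"; python3 go.py .411 .158 .18 -16.1
```

```text
t 14.25 pos [0.6476 0.0272 0.1658] shift [-0.2317 -0.1392 -0.0164] turn [-0.07 -0.52 18.14] rows>= 4.3 gap 1.001
```

View pics/w8.png

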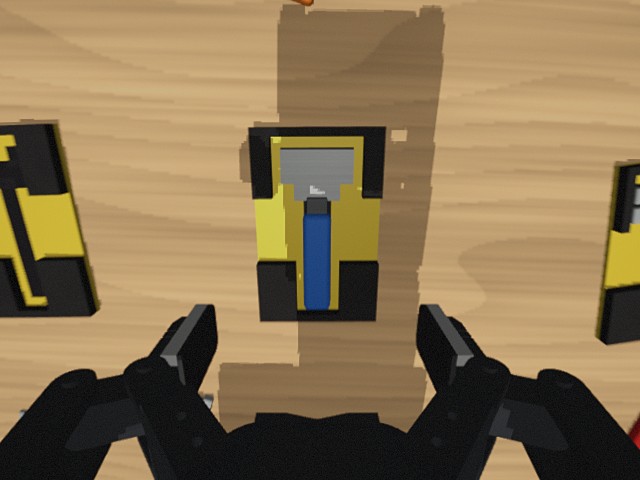

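The scraper is fully home, with its blade in the pocket and its handle in the slot. Now the spanner.

>>> {"method": "play_rows", "body": {"deltas": [[[-0.03,-0.018,-0.01,0,0,2],[-0.08,-0.048,-0.016,0,0,6],[-0.13,-0.078,-0.016,0,0,10],[-0.18,-0.108,-0.016,0,0,14],[-0.218,-0.131,-0.018,0,0,17.5]]]}}

```text
time_s: 14.88
position: [0.4206, 0.1509, 0.1777]
tcp_rot: [[0.963, -0.268, 0.0], [-0.268, -0.963, 0.0], [0.0, -0.0, -1.0]]
force: [0.9, 1.4, 0.8]
finger_gap: 1.0
```

```bash
python3 go.py .411 .158 .18 -16.1
```

```text
t 14.88 pos [0.4206 0.1509 0.1777] shift [-0.0111 -0.0043 -0.0023] turn [-0.02 -0.01  0.54] rows>= 0.2 gap 1.0
```

>>> {"method": "play_rows", "body": {"deltas": [[[-0.005,-0.002,0,0,0,0.5],[-0.009,-0.004,0,0,0,0.5],[-0.009,-0.004,0,0,0,0.5],[-0.009,-0.004,0,0,0,0.5],[-0.009,-0.004,0,0,0,0.5]]]}}

```text
time_s: 15.5
position: [0.4157, 0.1562, 0.1771]
tcp_rot: [[0.961, -0.276, -0.0], [-0.276, -0.961, -0.0], [-0.0, 0.0, -1.0]]
force: [-0.3, 1.3, -0.3]
finger_gap: 0.999
```

```bash
python3 -c "
from snap import *
snap('wrist','w9')"; python3 blue.py w9 '(250,390,120,330)' .011; python3 go.py .411 .158 .032 -16.1
```

```text
w9 ((393.4742126464844, 162.26646423339844), (12.631256103515625, 86.44886779785156), 73.68588256835938)
t 15.55 pos [0.4156 0.1563 0.1771] shift [-0.0049 -0.0004  0.1451] turn [0.01 0.01 0.1 ] rows>= 2.3 gap 1.004
```

View pics/w9.png

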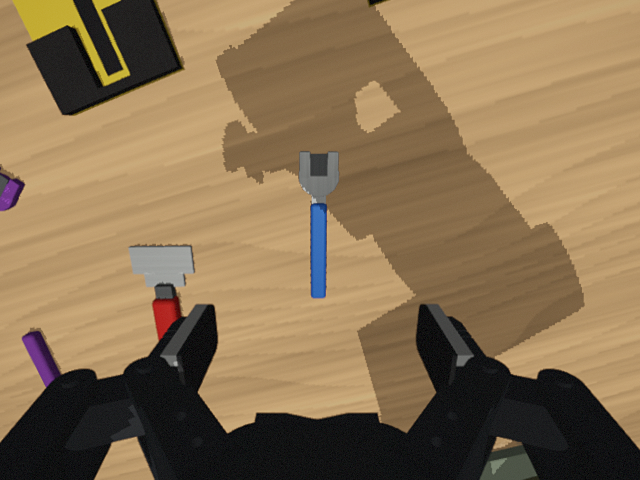

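The spanner sleeve is at (318,252), aligned and clear of the red scraper. I'll grasp it.

>>> {"method": "play_rows", "body": {"deltas": [[[-0.002,0,0.04,0,0,0.2],[-0.002,0,0.09,0,0,0.2],[-0.002,0,0.125,0,0,0.2],[-0.002,0,0.14,0,0,0.2],[-0.002,0,0.146,0,0,0.2]]]}}

```text
time_s: 16.18
position: [0.4131, 0.1568, 0.0303]
tcp_rot: [[0.96, -0.279, -0.002], [-0.279, -0.96, -0.001], [-0.001, 0.001, -1.0]]
force: [1.3, 0.0, 1.4]
finger_gap: 0.999
```

>>> {"method": "play_rows", "body": {"deltas": [[[0,0,0,0,0,0],[0,0,0,0,0,0],[0,0,0,0,0,0],[0,0,0,0,0,0],[0,0,0,0,0,0]]], "gripper": -1}}

```text
time_s: 16.8
position: [0.4135, 0.1571, 0.0319]
tcp_rot: [[0.96, -0.278, 0.001], [-0.278, -0.96, 0.0], [0.001, -0.0, -1.0]]
force: [-0.2, -0.4, 6.0]
finger_gap: 0.138
```

>>> {"method": "play_rows", "body": {"deltas": [[[0,0,-0.015,0,0,0],[0,0,-0.04,0,0,0],[0,0,-0.07,0,0,0],[0,0,-0.095,0,0,0],[0,0,-0.11,0,0,0]]]}}

```text
time_s: 17.42
position: [0.4134, 0.1571, 0.1425]
tcp_rot: [[0.961, -0.278, 0.001], [-0.278, -0.961, 0.0], [0.001, -0.001, -1.0]]
force: [-0.2, 1.0, -0.7]
finger_gap: 0.141
```

```bash
python3 go.py .56 .272 .14 3.2
```

```text
t 17.43 pos [0.4134 0.1571 0.1425] shift [ 0.1088 -0.1511  0.0027] turn [ -0.04  -0.08 -19.36] rows>= 3.0 gap 0.141
```

>>> {"method": "play_rows", "body": {"deltas": [[[0.02,-0.028,0,0,0,-3],[0.05,-0.07,0,0,0,-9],[0.08,-0.112,0,0,0,-15],[0.103,-0.143,0.002,0,0,-18.5],[0.109,-0.151,0.002,0,0,-19.4]]]}}

```text
time_s: 18.05
position: [0.5612, 0.273, 0.1384]
tcp_rot: [[0.998, 0.058, -0.0], [0.058, -0.998, -0.0], [-0.0, 0.0, -1.0]]
force: [0.1, -0.0, -1.9]
finger_gap: 0.145
```

```bash
python3 -c "
from snap import *
snap('wrist','w10')"; python3 go.py .638 .276 .065 3.2
```

```text
t 18.1 pos [0.5612 0.2729 0.1384] shift [0.0768 0.0014 0.0734] turn [-0.01 -0.01  0.11] rows>= 1.7 gap 0.137
```

View pics/w10.png

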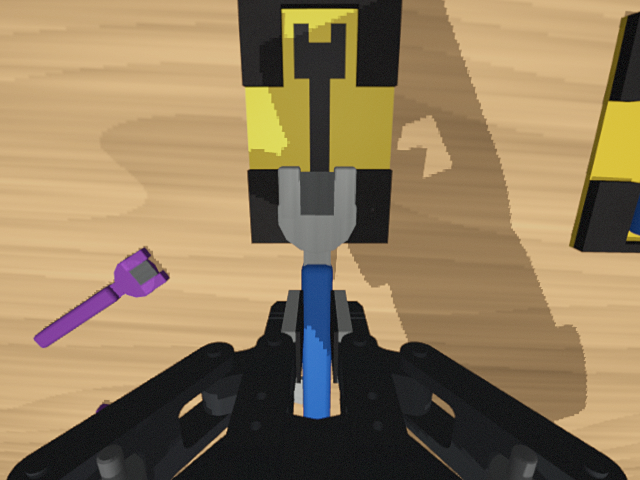

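The spanner is held straight (head 279–356, row 167). The tray's near corners are at (249,243) and (388,243), and the foam edges at (242,86) and (398,86).

```bash
python3 -c "
from snap import *
d=json.load(open('pics/w10.json'))
p=ray(d,[(249,243),(388,243),(241,86),(398,86)],.015)[:,:2]*1000
print(p.round(1)); a=p[2]+p[3]-p[0]-p[1]; a/=np.linalg.norm(a); print('yaw',np.degrees(np.arctan2(a[1],a[0])),'c',(p[0]+p[1])/2+80*a,(p[2]+p[3])/2-27*a)
R=np.array(d['rot'])
print(((ray(d,[(302,266),(333,266)],d['pos'][2]-.020)-d['pos'])@R).round(4), ((ray(d,[(279,168),(356,168)],d['pos'][2]-.024)-d['pos'])@R).round(4))"
```

```text
[[558.1 323.3]
 [563.9 222. ]
 [663.9 328.4]
 [669.7 228.1]]
yaw 3.0411401973350043 c [640.89614778 276.87119117] [639.81592079 276.81380107]
[[ 0.0238 -0.0074  0.02  ]
 [ 0.0237  0.0058  0.02  ]] [[ 0.0643 -0.0162  0.024 ]
 [ 0.0643  0.0146  0.024 ]]
```

>>> {"method": "play_rows", "body": {"deltas": [[[0.02,0,0.0,0,0,0],[0.055,0.001,0.005,0,0,0.1],[0.075,0.001,0.025,0,0,0.1],[0.079,0.001,0.055,0,0,0.1],[0.079,0.001,0.073,0,0,0.1]]]}}

```text
time_s: 18.73
position: [0.6374, 0.2741, 0.0644]
tcp_rot: [[0.999, 0.054, -0.003], [0.054, -0.999, -0.002], [-0.004, 0.001, -1.0]]
force: [-0.4, -0.5, -2.1]
finger_gap: 0.136
```

>>> {"method": "play_rows", "body": {"deltas": [[[0,0,0.007,0,0,0],[0,0,0.014,0,0,0],[0,0,0.021,0,0,0],[0,0,0.026,0,0,0],[0,0,0.026,0,0,0]]]}}

```text
time_s: 19.35
position: [0.6387, 0.2752, 0.04]
tcp_rot: [[0.998, 0.055, -0.0], [0.055, -0.998, -0.0], [-0.0, 0.0, -1.0]]
force: [0.4, -0.7, -2.0]
finger_gap: 0.139
```

```bash
python3 -c "
from snap import *
snap('wrist','w11')"; python3 go.py .6392 .276 .0365 3.1
```

```text
t 19.4 pos [0.639  0.2753 0.0404] shift [ 0.0003 -0.0007  0.0039] turn [ 0.   -0.01  0.05] rows>= 0.1 gap 0.142
```

View pics/w11.png

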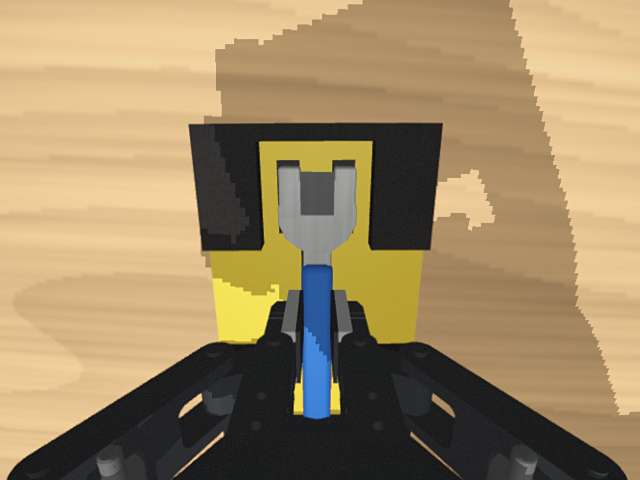

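The spanner head (278–356) is centred in its pocket (261–372). I'll lower 3 mm, release, lift and move aside so the top camera has a clear view.

>>> {"method": "play_rows", "body": {"deltas": [[[0.001,0,0.001,0,0,0],[0.001,0,0.002,0,0,0],[0.001,0,0.003,0,0,0],[0.001,0,0.003,0,0,0],[0.001,0,0.003,0,0,0]]]}}

```text
time_s: 20.02
position: [0.6399, 0.2753, 0.0373]
tcp_rot: [[0.998, 0.055, 0.0], [0.055, -0.998, -0.0], [0.0, 0.0, -1.0]]
force: [0.7, 0.2, -1.6]
finger_gap: 0.137
```

>>> {"method": "play_rows", "body": {"deltas": [[[0,0,0,0,0,0],[0,0,0,0,0,0],[0,0,0,0,0,0],[0,0,0,0,0,0],[0,0,0,0,0,0]]], "gripper": 1}}

```text
time_s: 20.65
position: [0.6399, 0.2753, 0.0373]
tcp_rot: [[0.998, 0.055, 0.0], [0.055, -0.998, -0.0], [0.0, 0.0, -1.0]]
force: [0.3, 0.4, 0.1]
finger_gap: 1.004
```

>>> {"method": "play_rows", "body": {"deltas": [[[0,0,-0.01,0,0,0],[0,0,-0.03,0,0,0],[0,0,-0.06,0,0,0],[0,0,-0.1,0,0,0],[0,0,-0.14,0,0,0]]]}}

```text
time_s: 21.28
position: [0.6399, 0.2753, 0.1793]
tcp_rot: [[0.998, 0.055, 0.001], [0.055, -0.998, 0.0], [0.001, -0.0, -1.0]]
force: [0.2, 0.9, -0.3]
finger_gap: 1.0
```

>>> {"method": "play_rows", "body": {"deltas": [[[-0.05,0,-0.02,0,0,0],[-0.11,0,-0.02,0,0,0],[-0.17,0,-0.02,0,0,0],[-0.22,0,-0.02,0,0,0],[-0.25,0,-0.02,0,0,0]]]}}

```text
time_s: 21.9
position: [0.3879, 0.2612, 0.1982]
tcp_rot: [[0.998, 0.056, 0.0], [0.056, -0.998, 0.0], [0.0, -0.0, -1.0]]
force: [-0.3, 0.2, 0.9]
finger_gap: 0.993
```

```bash
python3 -c "
from snap import *
snap('top','t2')
a=cv2.imread('pics/t2.png');cv2.imwrite('pics/t2c.png',cv2.resize(a[120:340,180:510],None,fx=2.4,fy=2.4,interpolation=cv2.INTER_CUBIC))
print(bot.get_state()['time_s'])"
for b in "(200,245,140,215)" "(310,355,140,210)" "(435,490,140,212)"; do python3 blue.py t2 "$b" .019; done
```

```text
21.95
t2 ((615.6578369140625, 275.35015869140625), (85.19523620605469, 12.25141716003418), 2.8842344284057617)
t2 ((619.599609375, 28.497297286987305), (80.64360809326172, 19.625829696655273), 2.022655963897705)
t2 ((632.6769409179688, -269.0877990722656), (38.58734130859375, 24.476903915405273), 10.269997596740723)
```

View pics/t2c.png

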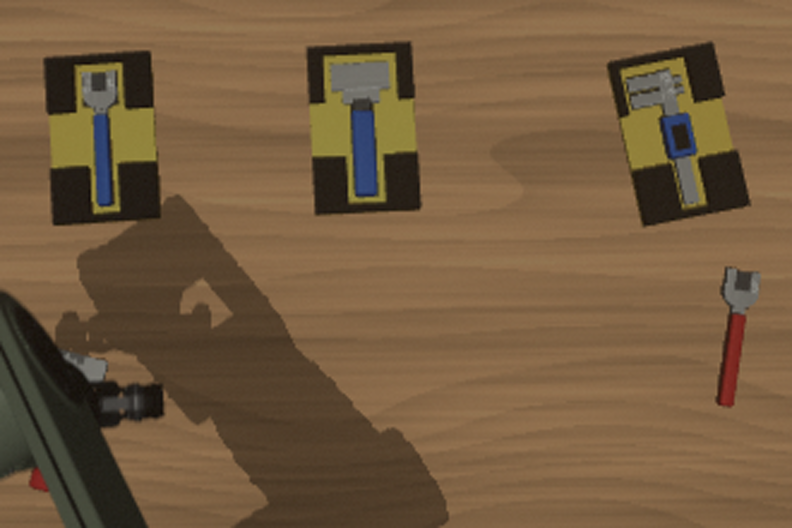

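All three are seated, within 3 mm and 1° of their trays. Handing in.

```bash
python3 -c "
from rig import ticket; print(ticket.close_job())"
```

```text
the job is handed in; nothing more can be done
None
```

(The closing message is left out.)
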